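Make up the gluing kit and the finishing kit

TASK

Make up two tool kits from the stock on the bench. The gluing kit goes in the long narrow two-bay tray: the glue bottle standing in its short bay and the thin round brush lying in its long bay. The finishing kit goes in the squarish three-bay tray: the wide flat brush lying in its long bay, the sanding block lying flat in the larger of the other two bays and the ink pot standing in the smallest; everything must rest on the bay floors, the bottle and the pot must never be tipped over, and the two black panels beside the stock stay where they are.

Things in the scene. Friction and masses are not known exactly. Their poses are not given: they have to be found in the camera images.
- long_tray: Mid-brown wooden tray, fixed, 272 (its x) x 72 (its y) x 12 mm; origin at the centre of its underside. Floor 4 mm thick; rim and divider 6 mm thick, tops at z = 12 mm. Two bays: the long bay, inside 188 (x) x 60 (y) mm, centred at x = -36, y = 0 mm; the short bay, inside 66 x 60 mm, centred at x = +97, y = 0 mm.
- square_tray: Mid-brown wooden tray, fixed, 200 (its x) x 154 (its y) x 12 mm; origin at the centre of its underside. Floor 4 mm thick; walls 6 mm thick, tops at z = 12 mm. Bays (inside, x by y): the long one 188 x 66 mm, centred at x = 0, y = +38 mm; the larger of the other two 110 x 70 mm, at x = -39, y = -36 mm; the smallest 72 x 70 mm, at x = +58, y = -36 mm.
- glue_bottle: Glue bottle, loose, standing: white round body 41 mm in diameter up to 96 mm, red pointed nozzle above, 132 mm high in all; origin at the centre of its underside, z up along the bottle.
- ink_pot: Small white round pot with a black collar, loose, standing, 36 mm in diameter, 34 mm high; origin at the centre of its underside, z up.
- sanding_block: Brown cork sanding block, loose, 56 (its x) x 86 (its y) x 27 mm; origin at the centre of its underside, z up.
- flat_brush: Wide flat brush, loose, lying, 160 mm long along its y, wooden handle towards +y (about 17 mm wide and 16 mm high at the thickest), metal ferrule and 42 mm wide bristles towards -y (from y = -30 to -80 mm, 11 to 13 mm high); origin at mid-length on its underside; it can be gripped across the handle at the origin.
- round_brush: Thin round brush, loose, lying, 169 mm long along its y, about 8 mm thick, wooden handle towards +y, dark bristles at the -y end; origin at mid-length on its underside; it can be gripped across the handle at the origin.
- plain_panel: Bystander: plain black lacquered panel, loose, lying on the robot's side of the stock, 100 (its x) x 150 (its y) x 19 mm; origin at the centre of its underside. Leave it where it is.
- inlay_panel: Bystander: black lacquered panel with an unfinished inlay, loose, lying at the left of the stock, 100 (its x) x 150 (its y) x 20 mm; origin at the centre of its underside. Leave it where it is.
Things that resemble listed ones, but are neither listed nor needed, are in the scene too. What is shaped like the ink_pot but red is not meant.

How it is judged:
At the end, for the whole second after the job is handed in: Each thing at rest, released, on the floor of its bay, near its middle (bottle 15 mm each way; block 16 along, 12 across; pot 22; brushes 15 to 18 along, lengthwise to 0.35 rad, within the walls); bottle, pot and block level to 0.1 rad; the two panels within 30 mm of their places (x of glue_bottle in the frame of long_tray between 0.082 and 0.112 m and y of glue_bottle in the frame of long_tray between -0.015 and 0.015 m and z of glue_bottle in the frame of long_tray between 0.001 and 0.008 m and angle between each of glue_bottle, sanding_block, ink_pot's own z axis and vertical below 0.1 rad and x of round_brush in the frame of long_tray between -0.051 and -0.021 m and y of round_brush in the frame of long_tray between -0.03 and 0.03 m and z of round_brush in the frame of long_tray between 0.001 and 0.016 m and angle between round_brush's own y axis and vertical between 1.52 and 1.62 rad and angle between the y axis of round_brush and the x axis of long_tray, either way round below 0.35 rad and x of flat_brush in the frame of square_tray between -0.018 and 0.018 m and y of flat_brush in the frame of square_tray between 0.012 and 0.064 m and z of flat_brush in the frame of square_tray between 0.001 and 0.024 m and angle between flat_brush's own y axis and vertical between 1.52 and 1.62 rad and angle between the y axis of flat_brush and the x axis of square_tray, either way round below 0.35 rad and x of sanding_block in the frame of square_tray between -0.055 and -0.023 m and y of sanding_block in the frame of square_tray between -0.048 and -0.024 m and z of sanding_block in the frame of square_tray between 0.001 and 0.008 m and x of ink_pot in the frame of square_tray between 0.036 and 0.08 m and y of ink_pot in the frame of square_tray between -0.057 and -0.015 m and z of ink_pot in the frame of square_tray between 0.001 and 0.008 m and linear speed of each of glue_bottle, round_brush, flat_brush, sanding_block, ink_pot below 0.02 m/s and distance of each of inlay_panel, plain_panel from where it was at the start of the episode below 0.03 m); the robot touches nothing.
It fails at once if the glue bottle or the ink pot is tipped over (angle between any of glue_bottle, ink_pot's own z axis and vertical above 0.7 rad).
It fails at once if a bystander (one of the two black panels beside the stock) is moved by more than 30 mm (distance of any of inlay_panel, plain_panel from where it was at the start of the episode above 0.03 m).
It also fails if it takes over 128 s, if anything falls off the work surface, if the arm or the gripper's body presses on something with over 40 N, if the wrist force passes 120 N, or if a joint passes its speed limit or range.

ROBOT

A 7-joint arm with a two-finger parallel gripper is mounted at the origin on the work surface; the furniture and walls round the work are solid. World frame = base frame: x ahead of the robot, y to its left, z up, the work surface at z = 0. Lengths are in m, angles in rad, forces in N, time in s.
With the tool pointing down it reaches from about 0.425 to 0.875 m from the base axis. Payload 4.7 kg.
Tool frame: the origin (TCP) lies midway between the tips of the shut fingers; the grasp point (between the pads) lies 19 mm behind it; z points along the fingers, y is the line along which they close (so a half turn about z gives the same grasp; the last joint's range is limited). The gripper opens to 87 mm and grips with 3 to 60 N. Pads are 19 mm wide; open, the fingers measure 117 mm over their backs; the gripper's body (75 mm by 190 mm) begins 51 mm behind the grasp point.
Start: joints at [-1.187, 0.321, -0.07, 1.45, 0.023, 1.371, -0.057], TCP at [0.235, 0.606, 0.223] pointing down, gripper open.
Joint ranges: [-2.86, 2.86], [-0.3, 2.09], [-1.38, 1.24], [0.06, 2.45], [-1.56, 4.7], [0.09, 2.05], [-2.69, 2.69]. Speed limits (rad/s): [2.57, 2.57, 3.14, 3.14, 3.14, 3.14, 3.14].

INTERFACE

Orientations are given as a rotation vector (axis times angle).
In Python, from bench import ctrl gives the robot as it stands. The module is installed in compiled form; this text tells all that it offers.
- The arm moves only by the shell command python3 -m handwheel 'ROWS' [FORCE]. ROWS is JSON, a list of rows, each a list of 7 numbers: the finger opening in m, from 0 to 0.087, then the shift along the tool's x, y, z in m, then the turn, a rotation vector about the tool's x, y, z in degrees. A call has 1 to 12 rows; each row shifts and turns the commanded pose from where the row before left it, along the tool's axes as they then stand; what a row does not reach is not made up. A row lasts 1/8 s, in which the tool goes at most 62.5 mm and 10.7 degrees, less where a joint would pass 70% of its speed; a pose out of reach is approached as far as the arm can. A call is refused whole if a number of a shift passes 0.0625 or a number of a turn 10.7, either way. A call with a gripper value outside its range is refused whole. The fingers move at their own pace and stop on an object; FORCE is the grip in N (left out, the last holds). Time passes only in rows, so rows that do not move let the fingers close. It gives the time, the measured TCP pose, the force, the opening and the grip force at its end, in the units of the state.
- ctrl.get_state(): the state, without advancing time (a new reading comes with each control period).
- ctrl.get_image(name): name is "scene" or "top"; returns (picture, depth): 420x560x3 uint8, blue, green, red; 420x560 float32, m along the optical axis (not along the pixel's ray), 0 where there is no reading.
- ctrl.camera_info(name): a dict with "intrinsics" (3x3 intrinsics, pixels), "D" ([k1, k2, p1, p2, k3] as OpenCV has them; the pictures are not rectified), "R" (3x3) and "t" (3): a world point X has camera coordinates R X + t. Camera axes: x right, y down, z forward; pixel columns grow to the right and rows downward; lengths in m; the calibration is good to about 2 mm. A picture is of the moment at which its call begins. camera_info takes no time and is no camera call.
- ctrl.close_job(): hands the job in; it is judged then, once.
The state is a dict: "time": time; "joint_positions": joint angles; "qd": joint speeds; "joint_torque": joint torques, N m; "position": TCP position; "tool_rot": TCP orientation; "ft_force": force on the tool from outside, world axes, zero at the start; "torque": the same for the moment, N m; "grip_width": opening from 0.0 (shut) to 1.0 (fully open); "grip_force": force on a finger pad.
Only numpy, scipy, OpenCV 4.12 (cv2) and the standard library are available. Lean on these libraries where they do the work, as an engineer would, in place of code of your own. Each camera call takes 0.05 s, during which the arm holds its last target. There are 200 camera calls.

## Working session

There is one attempt and no reset: what is moved stays moved. The work goes in short steps, Python scripts to look and compute and a shell command to move; the robot and the scene stay as the last step left them, time stands still between calls to the robot, and variables do not carry over. Pictures are saved under pics/ and viewed, at most 14 in all, crops included, and the job is handed in when it is done.

```bash
mkdir -p pics
cat > h.py <<'E'
import numpy as np, cv2
from bench import ctrl
def cam(n):
    c=ctrl.camera_info(n); return [np.array(c[k],float) for k in("intrinsics","D","R","t")]
def world(n,uv,depth):
    K,D,R,t=cam(n); uv=np.array(uv,float).reshape(-1,2)
    p=cv2.undistortPoints(uv.reshape(-1,1,2),K,D).reshape(-1,2)
    d=np.array([depth[int(round(v)),int(round(u))] for u,v in uv])
    return (np.c_[p,np.ones(len(p))]*d[:,None]-t)@R
def cloud(n,depth):
    K,D,R,t=cam(n); h,w=depth.shape; u,v=np.meshgrid(np.arange(w),np.arange(h))
    p=cv2.undistortPoints(np.stack([u,v],-1).reshape(-1,1,2).astype(float),K,D).reshape(-1,2)
    return ((np.c_[p,np.ones(len(p))]*depth.reshape(-1,1)-t)@R).reshape(h,w,3)
E
python3 - <<'E'
from h import *
for n in("top","scene"):
    im,d=ctrl.get_image(n); cv2.imwrite(f"pics/{n}0.png",im); np.save(f"{n}0.npy",d)
    K,D,R,t=cam(n); print(n,K[0,0],(-R.T@t).round(3),R.round(2).tolist())
s=ctrl.get_state(); print({k:np.round(s[k],3).tolist() for k in s})
E
```

```text
top 477.0092220375087 [0.258 0.237 1.111] [[-0.02, -1.0, -0.03], [-0.98, 0.03, -0.19], [0.19, 0.02, -0.98]]
scene 432.6804607559422 [-0.065  0.889  0.549] [[-0.77, -0.64, -0.02], [-0.33, 0.42, -0.84], [0.54, -0.65, -0.54]]
{'time': 0.1, 'joint_positions': [-1.187, 0.322, -0.07, 1.452, 0.023, 1.371, -0.057], 'qd': [0.0, -0.003, -0.001, -0.002, 0.001, -0.001, -0.001], 'joint_torque': [-0.0, -49.257, -0.406, -31.34, -0.064, 0.04, 0.0], 'position': [0.235, 0.606, 0.222], 'tool_rot': [-0.577, -3.088, 0.003], 'ft_force': [0.576, -0.243, 0.879], 'torque': [0.02, -0.033, 0.033], 'grip_force': 0.0, 'grip_width': 0.997}
```

View pics/top0.png

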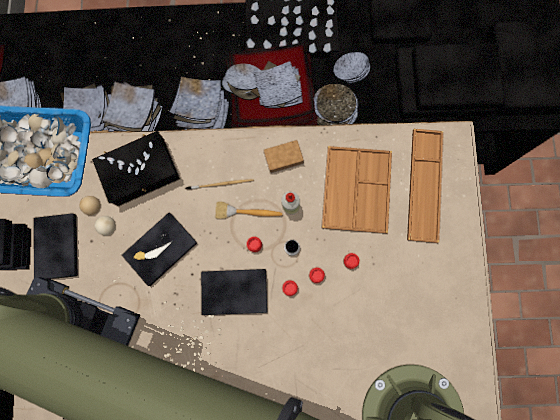

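View pics/scene0.png

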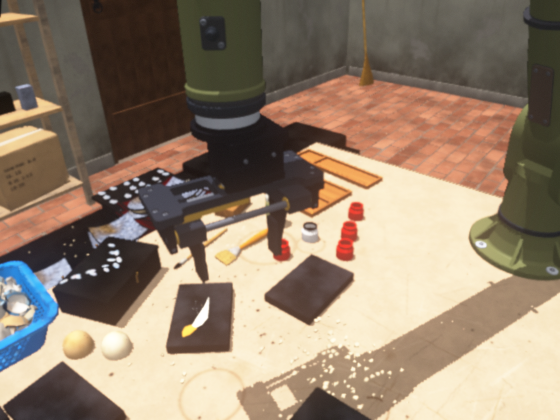

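The top view shows the sanding block (284,156), round brush (187,188)-(252,181), flat brush (218,210)-(283,213), glue bottle (290,203), white/black ink pot (292,247), square tray (357,190) and long tray (425,185). The plain panel is at (234,291) and the inlay panel at (159,249).

- **Pot look-alikes:** red ones at (254,244), (290,288), (317,275) and (351,261). I choose the white one at (292,247).
- **Other look-alikes:** the petal box (136,170) and the balls (90,205) are not wanted.

Run:
```python
from h import *
im=cv2.imread("pics/top0.png"); d=np.load("top0.npy"); P=cloud("top",d); np.save("P.npy",P)
c=im[115:310,180:450]; cv2.imwrite("pics/crop1.png",cv2.resize(c,None,fx=2.9,fy=2.9,interpolation=cv2.INTER_CUBIC))
z=P[...,2]
print("table z",[z[v,u].round(4) for u,v in((310,220),(200,230),(400,260),(260,140),(460,200))])
m=((z>0.0045)&(d>0)).astype(np.uint8); m[:125]=0;m[320:]=0;m[:,:100]=0;m[:,465:]=0
n,l,st,ce=cv2.connectedComponentsWithStats(m)
for i in range(1,n):
    if st[i,4]<25: continue
    q=P[l==i]; zt=q[:,2].max(); 
    r=cv2.minAreaRect((q[:,:2]*1000).astype(np.float32))
    print(ce[i].round(),st[i,4],"zmax %.3f zmed %.3f"%(zt,np.median(q[:,2])),[np.round(x,1) for x in r])
```

```text
table z [np.float64(0.002), np.float64(-0.0025), np.float64(0.0001), np.float64(0.0006), np.float64(-0.0038)]
[426. 182.] 1537 zmax 0.018 zmed 0.008 [array([518.6, -66.6]), array([ 74.6, 277.2]), np.float64(83.0)]
[136. 169.] 3898 zmax 0.064 zmed 0.057 [array([570.3, 618. ]), array([125.5, 169.7]), np.float64(22.5)]
[283. 156.] 868 zmax 0.031 zmed 0.025 [array([595.2, 269.6]), array([56.8, 85.5]), np.float64(15.2)]
[358. 187.] 2050 zmax 0.018 zmed 0.008 [array([511.7,  95.8]), array([157.2, 201.5]), np.float64(83.9)]
[424. 168.] 47 zmax 0.008 zmed 0.006 [array([555.9, -69.2]), array([31.8, 24.1]), np.float64(45.2)]
[215. 184.] 135 zmax 0.012 zmed 0.007 [array([531.8, 437.6]), array([  8.3, 133.9]), np.float64(5.7)]
[290. 203.] 352 zmax 0.133 zmed 0.081 [array([473.3, 254.4]), array([40.4, 39. ]), np.float64(86.6)]
[242. 211.] 497 zmax 0.019 zmed 0.010 [array([469. , 355.3]), array([157.1,  38.9]), np.float64(89.5)]
[159. 249.] 2797 zmax 0.025 zmed 0.018 [array([381.8, 565. ]), array([108.9, 150.9]), np.float64(42.7)]
[106. 225.] 237 zmax 0.034 zmed 0.022 [array([439. , 690.1]), array([44.1, 31. ]), np.float64(1.3)]
[363. 220.] 27 zmax 0.007 zmed 0.005 [array([437.2,  87.6]), array([14., 19.]), np.float64(87.1)]
[254. 244.] 202 zmax 0.037 zmed 0.021 [array([384.5, 340.7]), array([33.9, 34.9]), np.float64(51.5)]
[291. 247.] 201 zmax 0.037 zmed 0.021 [array([375.2, 254. ]), array([34.6, 34.5]), np.float64(87.6)]
[351. 261.] 209 zmax 0.039 zmed 0.021 [array([341.5, 120.1]), array([35.9, 34. ]), np.float64(7.0)]
[233. 292.] 2853 zmax 0.025 zmed 0.018 [array([278.1, 389. ]), array([ 98.3, 149. ]), np.float64(0.9)]
[316. 275.] 203 zmax 0.039 zmed 0.021 [array([310. , 198.6]), array([34.3, 33.7]), np.float64(89.4)]
[289. 288.] 202 zmax 0.037 zmed 0.021 [array([283.1, 261.1]), array([35.1, 34. ]), np.float64(62.6)]
[117. 313.] 451 zmax 0.365 zmed 0.327 [array([240.6, 540.2]), array([75.2, 21.3]), np.float64(79.5)]
```

View pics/crop1.png

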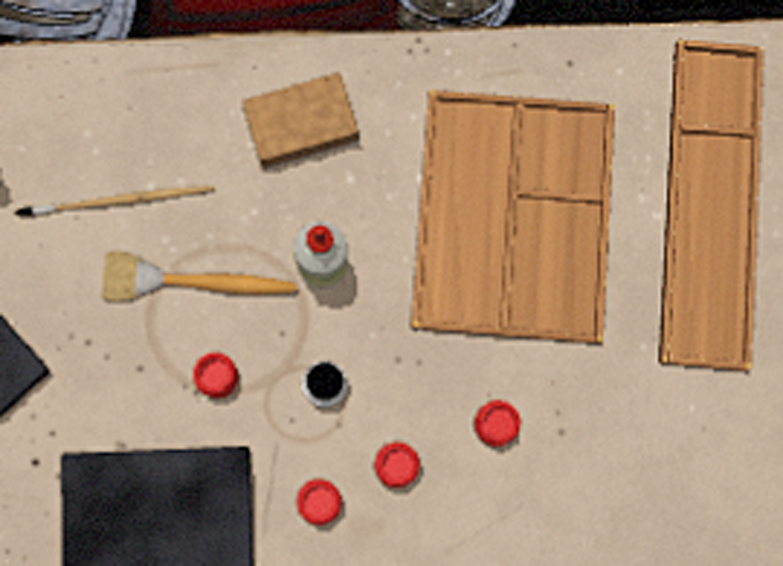

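The crop confirms the choices: the white pot with the black collar is at crop (325,385). The short bay of the long tray and the smallest bay of the square tray both face away from the robot (world +x). Next I refine the poses by colour.

```bash
cat >> h.py <<'E'
def onplane(n,uv,z):
    K,D,R,t=cam(n); p=cv2.undistortPoints(np.array(uv,float).reshape(-1,1,2),K,D).reshape(-1,2)
    r=np.c_[p,np.ones(len(p))]@R; c=-R.T@t
    return c+r*((z-c[2])/r[:,2])[:,None]
def go(x,y,z,yaw=None):
    """print remaining motion in tool axes; yaw = world angle of tool y (deg, mod 180)"""
    from scipy.spatial.transform import Rotation as Ro
    s=ctrl.get_state(); R=Ro.from_rotvec(s["tool_rot"]).as_matrix()
    d=R.T@(np.array([x,y,z])-s["position"]); cy=np.degrees(np.arctan2(R[1,1],R[0,1]))
    print("pos",np.round(s["position"],4),"yaw %.1f tilt z"%cy,R[:,2].round(3),"j7 %.2f t %.1f w %.1fmm f %.1f"%(s["joint_positions"][6],s["time"],s["grip_width"]*87,s["grip_force"]))
    print("shift tool mm",(d*1000).round(1), "" if yaw is None else "turn z deg %.1f"%(-((yaw-cy+90)%180-90)))
E
python3 - <<'E'
from h import *
im=cv2.imread("pics/top0.png"); hsv=cv2.cvtColor(im,cv2.COLOR_BGR2HSV)
def comp(mask,seed,z):
    n,l,st,ce=cv2.connectedComponentsWithStats(mask.astype(np.uint8)); i=l[seed[1],seed[0]]
    v,u=np.nonzero(l==i); q=onplane("top",np.c_[u,v],z)[:,:2]; return i,q,np.c_[u,v]
print(hsv[190,340],hsv[220,310],hsv[212,260],hsv[156,284],hsv[184,230],hsv[260,400])
sat=hsv[...,1]
for nm,seed,z in(("sq",(340,190),.011),("long",(424,205),.011),("block",(284,154),.027),("flat",(260,212),.01)):
    i,q,uv=comp(sat>105,seed,z); r=cv2.minAreaRect((q*1000).astype(np.float32)); print(nm,i,len(q),[np.round(x,1) for x in r])
    if nm=="flat": 
        for a in range(uv[:,0].min(),uv[:,0].max()+1,6): k=uv[:,0]==a; print(q[k].mean(0).round(4),k.sum(),end=" ")
g=onplane("top",[(185.2,188.4),(254.1,179.8),(222,184)],.004); print("round",g.round(4),np.linalg.norm(g[0]-g[1]))
E
```

```text
[ 14 131 191] [ 15  51 195] [ 17 162 208] [ 15 125 181] [ 14  92 100] [ 16  50 197]
sq 980 5353 [array([511.7,  96.5]), array([153.2, 199.8]), np.float64(83.7)]
long 943 3468 [array([518.8, -64.8]), array([ 73.4, 272.4]), np.float64(83.1)]
block 960 837 [array([591.9, 268.1]), array([58.9, 83.7]), np.float64(15.3)]
flat 1166 234 [array([460.6, 329.6]), array([106.4,  15.9]), np.float64(82.7)]
[0.4629 0.3829] 1 [0.4637 0.3688] 4 [0.4622 0.3546] 5 [0.4618 0.3404] 7 [0.4603 0.3263] 6 [0.4587 0.3122] 7 [0.4583 0.2981] 5 [0.4568 0.284 ] 4 round [[0.5248 0.5064 0.004 ]
 [0.5414 0.3402 0.004 ]
 [0.5332 0.4175 0.004 ]] 0.16704914828455136
```

Run:
```python
from h import *
print("nozzle",onplane("top",[(290.3,197)],.13).round(4))
P=np.load("P.npy"); im=cv2.imread("pics/top0.png")
q=P[185:225,275:305].reshape(-1,3); k=q[(q[:,2]>.03)&(q[:,2]<.09)]; k2=q[q[:,2]>.1]; print(k.min(0),k.max(0),k2.mean(0),len(k2))
go(.4735,.2545,.225)
```

```text
nozzle [[0.4697 0.2524 0.13  ]]
[0.45365165 0.23412397 0.03233435] [0.4932349  0.27481982 0.08960609] [0.46291143 0.2535343  0.15896414] 84
pos [0.2348 0.6056 0.2216] yaw 68.8 tilt z [-0.001 -0.002 -1.   ] j7 -0.06 t 0.1 w 86.8mm f 0.0
shift tool mm [-349.5 -241.1   -3. ]
```

```bash
python3 -m handwheel '[[0.087,-0.035,-0.024,0,0,0,0],[0.087,-0.035,-0.024,0,0,0,0],[0.087,-0.035,-0.024,0,0,0,0],[0.087,-0.035,-0.024,0,0,0,0],[0.087,-0.035,-0.024,0,0,0,0],[0.087,-0.035,-0.024,0,0,0,0],[0.087,-0.035,-0.024,0,0,0,0],[0.087,-0.035,-0.024,0,0,0,0],[0.087,-0.035,-0.024,0,0,0,0],[0.087,-0.035,-0.024,0,0,0,0],[0.087,0,0,0,0,0,0]]' 20; python3 -c "
from h import *
go(.472,.2545,.069)"
```

```text
time: 1.48
position: [0.4766, 0.2516, 0.2223]
tool_rot: [0.588, 3.085, -0.002]
ft_force: [-0.6, 0.4, 0.5]
grip_width: 0.998
grip_force: 0.0
pos [0.4766 0.2516 0.2223] yaw 68.4 tilt z [ 0.    -0.002 -1.   ] j7 0.67 t 1.5 w 86.9mm f 0.0
shift tool mm [  5.5   1.2 153.3]
```

```bash
python3 -m handwheel '[[0.087,0.005,0.001,0.030,0,0,0],[0.087,0,0,0.030,0,0,0],[0.087,0,0,0.030,0,0,0],[0.087,0,0,0.030,0,0,0],[0.087,0,0,0.020,0,0,0],[0.087,0,0,0.013,0,0,0],[0.087,0,0,0,0,0,0],[0.04,0,0,0,0,0,0],[0.03,0,0,0,0,0,0],[0.03,0,0,0,0,0,0],[0.03,0,0,0,0,0,0],[0.03,0,0,0,0,0,0]]' 20;  python3 -c "
from h import *
go(.615,-.0763,.175)
im,d=ctrl.get_image('scene'); cv2.imwrite('pics/s1.png',im)"
```

```text
time: 2.98
position: [0.4703, 0.2585, 0.0697]
tool_rot: [0.578, 3.088, 0.0]
ft_force: [-0.1, 0.1, 0.8]
grip_width: 0.519
grip_force: 0.0
pos [0.4703 0.2585 0.0697] yaw 68.8 tilt z [ 0.  0. -1.] j7 0.69 t 3.0 w 45.2mm f 0.0
shift tool mm [-256.  -259.9 -105.4]
```

View pics/s1.png

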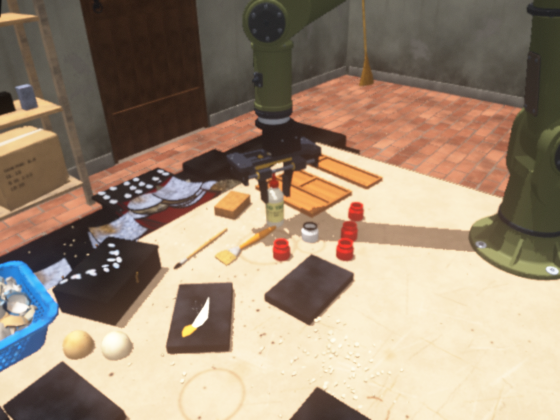

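The fingers straddle the bottle's upper end at (272,190) and are still closing.

```bash
python3 -m handwheel '[[0.03,0,0,0,0,0,0],[0.03,0,0,0,0,0,0],[0.03,0,0,0,0,0,0],[0.03,0,0,0,0,0,0],[0.03,0,0,0,0,0,0]]' 20;  python3 -c "
from h import *
go(.615,-.0763,.175)"
```

```text
time: 3.65
position: [0.4703, 0.2585, 0.0696]
tool_rot: [0.577, 3.088, 0.0]
ft_force: [-0.7, -0.3, 0.6]
grip_width: 0.442
grip_force: 20.0
pos [0.4703 0.2585 0.0696] yaw 68.8 tilt z [ 0.  0. -1.] j7 0.69 t 3.6 w 38.4mm f 20.0
shift tool mm [-255.9 -259.9 -105.4]
```

```bash
python3 -m handwheel '[[0.03,0,0,-0.02,0,0,0],[0.03,0,0,-0.03,0,0,0],[0.03,0,0,-0.03,0,0,0],[0.03,-0.0285,-0.0289,-0.015,0,0,0],[0.03,-0.0285,-0.0289,0,0,0,0],[0.03,-0.0285,-0.0289,0,0,0,0],[0.03,-0.0285,-0.0289,0,0,0,0],[0.03,-0.0285,-0.0289,0,0,0,0],[0.03,-0.0285,-0.0289,0,0,0,0],[0.03,-0.0285,-0.0289,0,0,0,0],[0.03,-0.0285,-0.0289,0,0,0,0],[0.03,-0.0285,-0.0289,0,0,0,0]]'; python3 -m handwheel '[[0.03,0,0,0,0,0,0],[0.03,0,0,0,0,0,0],[0.03,0,0,0,0,0,0]]' ;  python3 -c "
from h import *
go(.615,-.0763,.075)
im,d=ctrl.get_image('top'); cv2.imwrite('pics/t1.png',im[80:280,200:480]); P=cloud('top',d)
q=P[100:260,360:470].reshape(-1,3); q=q[(q[:,2]>.07)&(q[:,2]<.15)]; print(len(q))"
```

```text
time: 5.15
position: [0.6155, -0.0775, 0.1639]
tool_rot: [-0.577, -3.087, -0.0]
ft_force: [0.3, -0.5, -1.6]
grip_width: 0.443
grip_force: 20.0
time: 5.52
position: [0.6151, -0.0748, 0.1642]
tool_rot: [-0.574, -3.088, -0.001]
ft_force: [1.3, -0.6, -2.2]
grip_width: 0.443
grip_force: 20.0
pos [ 0.6151 -0.0748  0.1642] yaw 68.9 tilt z [-0.001  0.001 -1.   ] j7 1.39 t 5.5 w 38.5mm f 20.0
shift tool mm [-0.5 -1.5 89.2] 
181
```

View pics/t1.png

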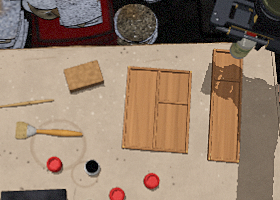

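```bash
python3 -m handwheel '[[0.03,0.002,-0.001,0.020,0,0,0],[0.03,0,0,0.020,0,0,0],[0.03,0,0,0.020,0,0,0],[0.03,0,0,0.015,0,0,0],[0.03,0,0,0.010,0,0,0],[0.03,0,0,0.002,0,0,0],[0.03,0,0,0,0,0,0],[0.03,0,0,0.002,0,0,0],[0.03,0,0,0,0,0,0],[0.03,0,0,0,0,0,0]]';  python3 -c "
from h import *
go(.615,-.0763,.0735); print(ctrl.get_state()['ft_force'])"
```

```text
time: 6.82
position: [0.6133, -0.0769, 0.0758]
tool_rot: [0.577, 3.088, 0.0]
ft_force: [-1.0, -0.6, -1.6]
grip_width: 0.444
grip_force: 20.0
pos [ 0.6133 -0.0769  0.0758] yaw 68.8 tilt z [ 0.  0. -1.] j7 1.42 t 6.8 w 38.6mm f 20.0
shift tool mm [-1.3  1.1  2.3] 
[-0.98831504 -0.59814592 -1.60388723]
```

```bash
python3 -m handwheel '[[0.03,0,0,0.001,0,0,0],[0.03,0,0,0.001,0,0,0],[0.03,0,0,0,0,0,0],[0.05,0,0,0,0,0,0],[0.06,0,0,0,0,0,0],[0.06,0,0,0,0,0,0],[0.07,0,0,0,0,0,0],[0.07,0,0,0,0,0,0]]';  python3 -m handwheel '[[0.07,0,0,-0.025,0,0,0],[0.07,0,0,-0.035,0,0,0],[0.07,0,0,-0.035,0,0,0],[0.087,0,0,-0.035,0,0,0],[0.087,0,0,0,0,0,0]]'; python3 -c "
from h import *
go(.594,.269,.06,15.2)"
```

```text
time: 7.82
position: [0.6132, -0.0769, 0.0736]
tool_rot: [0.578, 3.088, 0.0]
ft_force: [-0.3, 0.5, -0.9]
grip_width: 0.782
grip_force: 0.0
time: 8.45
position: [0.6151, -0.0773, 0.2071]
tool_rot: [0.577, 3.082, 0.002]
ft_force: [0.1, -0.3, -1.0]
grip_width: 0.946
grip_force: 0.0
pos [ 0.6151 -0.0773  0.2071] yaw 68.8 tilt z [ 0.006  0.    -1.   ] j7 1.38 t 8.4 w 82.3mm f 0.0
shift tool mm [145.8 314.9 146.9] turn z deg 53.6
```

```bash
python3 -m handwheel '[[0.087,0.0182,0.0394,0,0,0,0],[0.087,0.0182,0.0394,0,0,0,0],[0.087,0.0182,0.0394,0,0,0,0],[0.087,0.0182,0.0394,0,0,0,0],[0.087,0.0182,0.0394,0,0,0,0],[0.087,0.0182,0.0394,0,0,0,0],[0.087,0.0182,0.0394,0,0,0,0],[0.087,0.0182,0.0394,0,0,0,0]]'; python3 -m handwheel '[[0.087,0,0,0.01,0,0,10.7],[0.087,0,0,0.02,0,0,10.7],[0.087,0,0,0.02,0,0,10.7],[0.087,0,0,0.02,0,0,10.7],[0.087,0,0,0.02,0,0,10.7],[0.087,0,0,0,0,0,0],[0.087,0,0,0,0,0,0]]';python3 -c "
from h import *
go(.594,.269,.008,15.2)"
```

```text
time: 9.45
position: [0.5906, 0.2708, 0.2022]
tool_rot: [-0.577, -3.087, 0.002]
ft_force: [1.0, -0.0, -0.0]
grip_width: 1.004
grip_force: 0.0
time: 10.32
position: [0.5914, 0.2697, 0.1137]
tool_rot: [1.902, 2.5, 0.0]
ft_force: [-0.0, -0.2, 0.2]
grip_width: 1.001
grip_force: 0.0
pos [0.5914 0.2697 0.1137] yaw 15.5 tilt z [ 0. -0. -1.] j7 -0.07 t 10.3 w 87.1mm f 0.0
shift tool mm [ -1.3   2.3 105.7] turn z deg 0.3
```

```bash
python3 -m handwheel '[[0.087,-0.001,0.002,0.030,0,0,0],[0.087,0,0,0.030,0,0,0],[0.087,0,0,0.025,0,0,0],[0.087,0,0,0.012,0,0,0],[0.087,0,0,0.006,0,0,0],[0.05,0,0,0,0,0,0],[0.045,0,0,0,0,0,0],[0.045,0,0,0,0,0,0],[0.045,0,0,0,0,0,0],[0.045,0,0,0,0,0,0],[0.045,0,0,0,0,0,0],[0.045,0,0,0,0,0,0]]' 25;python3 -c "
from h import *
go(.594,.269,.11,83.5)"
```

```text
time: 11.82
position: [0.5941, 0.2694, 0.0112]
tool_rot: [1.905, 2.497, 0.002]
ft_force: [0.4, 0.6, 3.4]
grip_width: 0.632
grip_force: 25.0
pos [0.5941 0.2694 0.0112] yaw 15.3 tilt z [ 0.001  0.001 -1.   ] j7 -0.03 t 11.8 w 55.0mm f 25.0
shift tool mm [ -0.4  -0.1 -98.8] turn z deg -68.2
```

```bash
python3 -m handwheel '[[0.045,0,0,-0.02,0,0,0],[0.045,0,0,-0.03,0,0,0],[0.045,0,0,-0.03,0,0,0],[0.045,0,0,0,0,0,-10],[0.045,0,0,0,0,0,-10],[0.045,0,0,0,0,0,-10],[0.045,0,0,0,0,0,-10],[0.045,0,0,0,0,0,-10],[0.045,0,0,0,0,0,-10],[0.045,0,0,0,0,0,-8.2],[0.045,0,0,0,0,0,0]]';python3 -c "
from h import *
go(.469,.065,.09,83.5)"
```

```text
time: 13.2
position: [0.5935, 0.2689, 0.0912]
tool_rot: [-0.181, -3.136, -0.0]
ft_force: [0.7, 0.2, -1.1]
grip_width: 0.625
grip_force: 25.0
pos [0.5935 0.2689 0.0912] yaw 83.4 tilt z [-0.  0. -1.] j7 1.06 t 13.2 w 54.3mm f 25.0
shift tool mm [ 100.2 -216.8    1.2] turn z deg -0.1
```

```bash
python3 -m handwheel '[[0.045,0.0167,-0.0361,0,0,0,0],[0.045,0.0167,-0.0361,0,0,0,0],[0.045,0.0167,-0.0361,0,0,0,0],[0.045,0.0167,-0.0361,0,0,0,0],[0.045,0.0167,-0.0361,0,0,0,0],[0.045,0.0167,-0.0361,0,0,0,0],[0.045,0,0,0,0,0,0],[0.045,0,0,0.02,0,0,0],[0.045,0,0,0.02,0,0,0],[0.045,0,0,0,0,0,0]]';python3 -c "
from h import *
go(.469,.065,.0155,83.5)"
```

```text
time: 14.45
position: [0.4686, 0.0657, 0.0497]
tool_rot: [-0.179, -3.134, 0.001]
ft_force: [-0.2, -0.4, -0.1]
grip_width: 0.633
grip_force: 25.0
pos [0.4686 0.0657 0.0497] yaw 83.5 tilt z [-0.003 -0.001 -1.   ] j7 1.30 t 14.4 w 55.1mm f 25.0
shift tool mm [-0.6 -0.6 34.2] turn z deg -0.0
```

```bash
python3 -m handwheel '[[0.045,0,0,0.015,0,0,0],[0.045,0,0,0.010,0,0,0],[0.045,0,0,0.006,0,0,0],[0.045,0,0,0.003,0,0,0],[0.045,0,0,0,0,0,0],[0.06,0,0,0,0,0,0],[0.066,0,0,0,0,0,0],[0.066,0,0,0,0,0,0],[0.066,0,0,0,0,0,0]]';python3 -c "
from h import *
go(.469,.065,.11,83.5)"
```

```text
time: 15.58
position: [0.4696, 0.0653, 0.0167]
tool_rot: [0.178, 3.136, 0.0]
ft_force: [0.3, 0.0, -0.7]
grip_width: 0.761
grip_force: 0.0
pos [0.4696 0.0653 0.0167] yaw 83.5 tilt z [ 0.  0. -1.] j7 1.32 t 15.6 w 66.2mm f 0.0
shift tool mm [  0.6  -0.4 -93.3] turn z deg 0.0
```

```bash
python3 -m handwheel '[[0.066,0,0,-0.020,0,0,0],[0.066,0,0,-0.030,0,0,0],[0.066,0,0,-0.030,0,0,0],[0.06,0,0,-0.030,0,0,0],[0.06,0,0,0,0,0,0]]';python3 -c "
from h import *
go(.462,.354,.11,-4)"
```

```text
time: 16.2
position: [0.4714, 0.0657, 0.129]
tool_rot: [0.177, 3.132, 0.003]
ft_force: [-0.3, 0.4, -0.5]
grip_width: 0.696
grip_force: 0.0
pos [0.4714 0.0657 0.129 ] yaw 83.5 tilt z [ 0.005  0.002 -1.   ] j7 1.27 t 16.2 w 60.6mm f 0.0
shift tool mm [ 42.  285.3  19.4] turn z deg 87.5
```

```bash
python3 -m handwheel '[[0.06,0.006,0.0408,0,0,0,0],[0.06,0.006,0.0408,0,0,0,0],[0.06,0.006,0.0408,0,0,0,0],[0.06,0.006,0.0408,0,0,0,0],[0.06,0.006,0.0408,0,0,0,0],[0.06,0.006,0.0408,0,0,0,0],[0.06,0.006,0.0408,0,0,0,0]]';python3 -m handwheel '[[0.06,0,0,0,0,0,9.7],[0.06,0,0,0,0,0,9.7],[0.06,0,0,0,0,0,9.7],[0.06,0,0,0,0,0,9.7],[0.06,0,0,0,0,0,9.7],[0.06,0,0,0,0,0,9.7],[0.06,0,0,0,0,0,9.7],[0.06,0,0,0,0,0,9.7],[0.06,0,0,0,0,0,9.9],[0.06,0,0,0,0,0,0]]';python3 -c "
from h import *
go(.462,.354,.007,-4)"
```

```text
time: 17.08
position: [0.4593, 0.3546, 0.1251]
tool_rot: [-0.178, -3.135, 0.002]
ft_force: [-0.0, -1.0, -0.1]
grip_width: 0.687
grip_force: 0.0
time: 18.32
position: [0.4595, 0.3533, 0.1253]
tool_rot: [2.295, 2.145, -0.003]
ft_force: [-0.5, 0.5, 0.6]
grip_width: 0.688
grip_force: 0.0
pos [0.4595 0.3533 0.1253] yaw -3.9 tilt z [-0.001 -0.001 -1.   ] j7 -0.72 t 18.3 w 59.8mm f 0.0
shift tool mm [  1.    2.6 118.3] turn z deg 0.1
```

```bash
python3 -m handwheel '[[0.06,0.001,0.002,0.035,0,0,0],[0.06,0,0,0.035,0,0,0],[0.06,0,0,0.025,0,0,0],[0.06,0,0,0.015,0,0,0],[0.06,0,0,0.006,0,0,0],[0.06,0,0,0.002,0,0,0],[0.03,0,0,0,0,0,0],[0.01,0,0,0,0,0,0],[0.005,0,0,0,0,0,0],[0.005,0,0,0,0,0,0],[0.005,0,0,0,0,0,0],[0.005,0,0,0,0,0,0]]' 25;python3 -c "
from h import *
go(.462,.354,.007,-4)"
```

```text
time: 19.82
position: [0.4622, 0.3547, 0.0086]
tool_rot: [2.297, 2.143, 0.0]
ft_force: [-0.2, 0.2, 1.2]
grip_width: 0.127
grip_force: 24.2
pos [0.4622 0.3547 0.0086] yaw -4.0 tilt z [ 0.  0. -1.] j7 -0.68 t 19.8 w 11.0mm f 24.2
shift tool mm [-0.7 -0.1  1.6] turn z deg 0.0
```

```bash
python3 -m handwheel '[[0.005,0,0,-0.02,0,0,0],[0.005,0,0,-0.03,0,0,0],[0.005,0,0,-0.03,0,0,-9.7],[0.005,0,0,0,0,0,-9.7],[0.005,0,0,0,0,0,-9.7],[0.005,0,0,0,0,0,-9.7],[0.005,0,0,0,0,0,-9.7],[0.005,0,0,0,0,0,-9.7],[0.005,0,0,0,0,0,-9.7],[0.005,0,0,0,0,0,-9.7],[0.005,0,0,0,0,0,-9.8],[0.005,0,0,0,0,0,0]]';python3 -c "
from h import *
go(.516,.134,.09,83.5)
im,d=ctrl.get_image('top'); cv2.imwrite('pics/t2.png',cv2.resize(im[100:280,180:480],None,fx=2.5,fy=2.5))"
```

```text
time: 21.32
position: [0.4626, 0.3548, 0.0899]
tool_rot: [0.184, 3.135, 0.002]
ft_force: [-0.9, -0.3, -0.2]
grip_width: 0.134
grip_force: 24.1
pos [0.4626 0.3548 0.0899] yaw 83.3 tilt z [ 0.001  0.001 -1.   ] j7 0.77 t 21.3 w 11.6mm f 24.1
shift tool mm [-7.880e+01 -2.131e+02 -2.000e-01] turn z deg -0.2
```

View pics/t2.png

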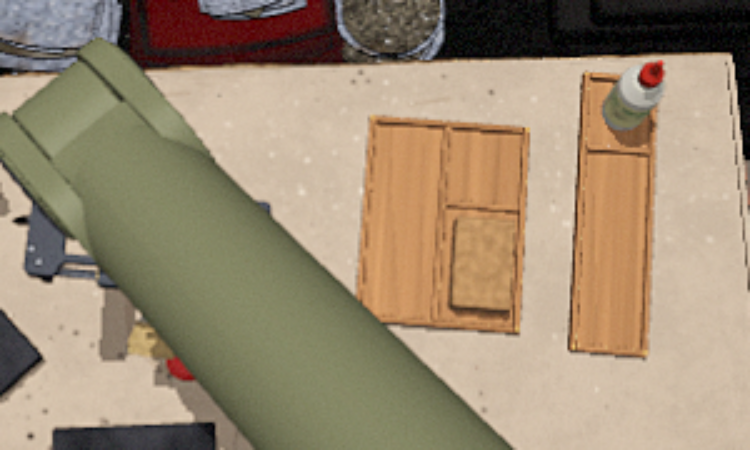

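The block sits in its bay at crop (483,262). The bottle stands in the short bay with its base near (622,118), and the wide brush is in hand.

```bash
python3 -m handwheel '[[0.005,-0.0131,-0.0355,0,0,0,0],[0.005,-0.0131,-0.0355,0,0,0,0],[0.005,-0.0131,-0.0355,0,0,0,0],[0.005,-0.0131,-0.0355,0,0,0,0],[0.005,-0.0131,-0.0355,0,0,0,0],[0.005,-0.0131,-0.0355,0,0,0,0],[0.005,0,0,0.02,0,0,0],[0.005,0,0,0.02,0,0,0],[0.005,0,0,0,0,0,0]]';python3 -c "
from h import *
go(.516,.134,.0126,83.5)"
```

```text
time: 22.5
position: [0.5146, 0.1337, 0.0477]
tool_rot: [-0.184, -3.134, 0.002]
ft_force: [0.2, -0.3, 0.2]
grip_width: 0.136
grip_force: 24.1
pos [0.5146 0.1337 0.0477] yaw 83.3 tilt z [-0.003 -0.001 -1.   ] j7 1.19 t 22.5 w 11.8mm f 24.1
shift tool mm [-1.4  0.6 35.1] turn z deg -0.2
```

```bash
python3 -m handwheel '[[0.005,-0.001,0,0.015,0,0,0],[0.005,0,0,0.010,0,0,0],[0.005,0,0,0.006,0,0,0],[0.005,0,0,0.003,0,0,0],[0.005,0,0,0,0,0,0],[0.015,0,0,0,0,0,0],[0.025,0,0,0,0,0,0],[0.03,0,0,0,0,0,0],[0.03,0,0,0,0,0,0]]';python3 -c "
from h import *
go(.516,.134,.0126,83.5)"; python3 -m handwheel '[[0.03,0,0,-0.020,0,0,0],[0.03,0,0,-0.030,0,0,0],[0.05,0,0,-0.030,0,0,0],[0.06,0,0,-0.030,0,0,0],[0.06,0,0,0,0,0,0]]';python3 -c "
from h import *
go(.3752,.254,.11,30)"
```

```text
time: 23.62
position: [0.5169, 0.134, 0.0147]
tool_rot: [0.18, 3.136, 0.0]
ft_force: [-0.2, -0.1, -0.1]
grip_width: 0.334
grip_force: 0.0
pos [0.5169 0.134  0.0147] yaw 83.4 tilt z [ 0.  0. -1.] j7 1.20 t 23.6 w 29.1mm f 0.0
shift tool mm [ 0.9 -0.1  2.1] turn z deg -0.1
time: 24.25
position: [0.5187, 0.1345, 0.1272]
tool_rot: [0.18, 3.131, 0.004]
ft_force: [1.0, -0.2, -1.1]
grip_width: 0.599
grip_force: 0.0
pos [0.5187 0.1345 0.1272] yaw 83.4 tilt z [ 0.005  0.002 -1.   ] j7 1.18 t 24.2 w 52.2mm f 0.0
shift tool mm [156.3 102.2  16.7] turn z deg 53.4
```

```bash
python3 -m handwheel '[[0.06,0.026,0.017,0,0,0,0],[0.06,0.026,0.017,0,0,0,0],[0.06,0.026,0.017,0,0,0,0],[0.06,0.026,0.017,0,0,0,0],[0.06,0.026,0.017,0,0,0,0],[0.06,0.026,0.017,0,0,0,0],[0.06,0,0,0.03,0,0,0],[0.06,0,0,0.02,0,0,0],[0.06,0,0,0,0,0,0]]';python3 -c "
from h import *
go(.3755,.254,.012,83.5)"
```

```text
time: 25.38
position: [0.3717, 0.2518, 0.0723]
tool_rot: [-0.18, -3.133, 0.005]
ft_force: [-0.2, 0.7, 0.6]
grip_width: 0.688
grip_force: 0.0
pos [0.3717 0.2518 0.0723] yaw 83.4 tilt z [-0.004 -0.003 -1.   ] j7 0.80 t 25.4 w 59.8mm f 0.0
shift tool mm [-3.8  2.8 60.3] turn z deg -0.1
```

```bash
python3 -m handwheel '[[0.06,-0.003,0.0025,0.02,0,0,0],[0.06,0,0,0.02,0,0,0],[0.06,0,0,0.012,0,0,0],[0.06,0,0,0.006,0,0,0],[0.06,0,0,0,0,0,0],[0.04,0,0,0,0,0,0],[0.025,0,0,0,0,0,0],[0.025,0,0,0,0,0,0],[0.025,0,0,0,0,0,0],[0.025,0,0,0,0,0,0],[0.025,0,0,0,0,0,0],[0.025,0,0,0,0,0,0]]' 15;python3 -c "
from h import *
go(.565,.054,.1,83.5)"
```

```text
time: 26.88
position: [0.3769, 0.2554, 0.0168]
tool_rot: [0.18, 3.136, 0.0]
ft_force: [0.4, 0.1, 3.7]
grip_width: 0.402
grip_force: 15.0
pos [0.3769 0.2554 0.0168] yaw 83.4 tilt z [ 0.  0. -1.] j7 0.81 t 26.9 w 35.0mm f 15.0
shift tool mm [-210.  -178.5  -83.2] turn z deg -0.1
```

```bash
python3 -m handwheel '[[0.025,0,0,-0.02,0,0,0],[0.025,0,0,-0.03,0,0,0],[0.025,0,0,-0.03,0,0,0],[0.025,-0.030,-0.0255,0,0,0,0],[0.025,-0.030,-0.0255,0,0,0,0],[0.025,-0.030,-0.0255,0,0,0,0],[0.025,-0.030,-0.0255,0,0,0,0],[0.025,-0.030,-0.0255,0,0,0,0],[0.025,-0.030,-0.0255,0,0,0,0],[0.025,-0.030,-0.0255,0,0,0,0],[0.025,0,0,0.02,0,0,0],[0.025,0,0,0.02,0,0,0]]';python3 -m handwheel '[[0.025,0,0,0,0,0,0]]';python3 -c "
from h import *
go(.565,.054,.0208,83.5)"
```

```text
time: 28.38
position: [0.5649, 0.0532, 0.0555]
tool_rot: [-0.182, -3.136, 0.0]
ft_force: [-0.8, 0.5, 0.4]
grip_width: 0.402
grip_force: 15.0
time: 28.5
position: [0.563, 0.0536, 0.0544]
tool_rot: [-0.18, -3.132, 0.002]
ft_force: [-1.5, -0.6, 0.0]
grip_width: 0.399
grip_force: 15.0
pos [0.563  0.0536 0.0544] yaw 83.4 tilt z [-0.004 -0.001 -1.   ] j7 1.38 t 28.5 w 34.7mm f 15.0
shift tool mm [-2.1  0.6 33.6] turn z deg -0.1
```

```bash
python3 -m handwheel '[[0.025,-0.002,0,0.015,0,0,0],[0.025,0,0,0.010,0,0,0],[0.025,0,0,0.006,0,0,0],[0.025,0,0,0.0015,0,0,0],[0.025,0,0,0,0,0,0],[0.025,0,0,0,0,0,0]]';python3 -c "
from h import *
go(.565,.054,.0208,83.5)"
```

```text
time: 29.25
position: [0.5673, 0.0538, 0.0245]
tool_rot: [0.18, 3.136, 0.0]
ft_force: [-0.0, 0.3, -0.4]
grip_width: 0.404
grip_force: 15.0
pos [0.5673 0.0538 0.0245] yaw 83.4 tilt z [ 0.001  0.    -1.   ] j7 1.40 t 29.2 w 35.1mm f 15.0
shift tool mm [ 2.3 -0.   3.7] turn z deg -0.1
```

```bash
python3 -m handwheel '[[0.025,0,0,0.002,0,0,0],[0.025,0,0,0.0015,0,0,0],[0.025,0,0,0,0,0,0],[0.04,0,0,0,0,0,0],[0.05,0,0,0,0,0,0],[0.05,0,0,0,0,0,0],[0.05,0,0,0,0,0,0]]';python3 -m handwheel '[[0.05,0,0,-0.020,0,0,0],[0.05,0,0,-0.030,0,0,0],[0.05,0,0,-0.030,0,0,0],[0.05,0,0,-0.030,0,0,0],[0.05,0,0,0,0,0,0]]';python3 -c "
from h import *
go(.533,.423,.11,5.7)"
```

```text
time: 30.12
position: [0.5669, 0.0537, 0.0205]
tool_rot: [-0.18, -3.136, -0.0]
ft_force: [-0.6, 0.1, 0.0]
grip_width: 0.569
grip_force: 0.0
time: 30.75
position: [0.5688, 0.0539, 0.1332]
tool_rot: [0.18, 3.131, 0.002]
ft_force: [0.5, 1.2, 0.2]
grip_width: 0.577
grip_force: 0.0
pos [0.5688 0.0539 0.1332] yaw 83.4 tilt z [ 0.005  0.001 -1.   ] j7 1.37 t 30.8 w 50.2mm f 0.0
shift tool mm [ 78.  362.5  23.4] turn z deg 77.7
```

```bash
python3 -m handwheel '[[0.05,0.0087,0.0403,0,0,0,0],[0.05,0.0087,0.0403,0,0,0,0],[0.05,0.0087,0.0403,0,0,0,0],[0.05,0.0087,0.0403,0,0,0,0],[0.05,0.0087,0.0403,0,0,0,0],[0.05,0.0087,0.0403,0,0,0,0],[0.05,0.0087,0.0403,0,0,0,0],[0.05,0.0087,0.0403,0,0,0,0],[0.05,0.0087,0.0403,0,0,0,0]]';python3 -m handwheel '[[0.05,0,0,0,0,0,9.7],[0.05,0,0,0,0,0,9.7],[0.05,0,0,0,0,0,9.7],[0.05,0,0,0,0,0,9.7],[0.05,0,0,0,0,0,9.7],[0.05,0,0,0,0,0,9.7],[0.05,0,0,0,0,0,9.7],[0.05,0,0,0,0,0,9.7],[0.05,0,0,0.03,0,0,0],[0.05,0,0,0,0,0,0]]';python3 -c "
from h import *
go(.533,.423,.004,5.7)"
```

```text
time: 31.88
position: [0.5299, 0.4237, 0.1287]
tool_rot: [-0.18, -3.135, 0.002]
ft_force: [0.2, -1.1, -0.9]
grip_width: 0.575
grip_force: 0.0
time: 33.12
position: [0.5283, 0.4213, 0.0964]
tool_rot: [-2.105, -2.331, 0.012]
ft_force: [-0.8, -0.2, -0.7]
grip_width: 0.574
grip_force: 0.0
pos [0.5283 0.4213 0.0964] yaw 5.8 tilt z [-0.006 -0.005 -1.   ] j7 -0.51 t 33.1 w 49.9mm f 0.0
shift tool mm [ 1.6  5.4 92.4] turn z deg 0.1
```

```bash
python3 -m handwheel '[[0.05,0.001,0.004,0.03,0,0,0],[0.05,0,0,0.03,0,0,0],[0.05,0,0,0.018,0,0,0],[0.05,0,0,0.008,0,0,0],[0.05,0,0,0.002,0,0,0],[0.05,0,0,0,0,0,0]]' 20;python3 -c "
from h import *
go(.533,.423,.004,5.7)"
```

```text
time: 33.88
position: [0.5352, 0.4248, 0.0136]
tool_rot: [2.106, 2.331, 0.003]
ft_force: [0.3, -0.3, -0.2]
grip_width: 0.574
grip_force: 0.0
pos [0.5352 0.4248 0.0136] yaw 5.8 tilt z [ 0.001  0.001 -1.   ] j7 -0.49 t 33.9 w 49.9mm f 0.0
shift tool mm [-1.6 -2.4  9.6] turn z deg 0.1
```

```bash
python3 -m handwheel '[[0.05,-0.001,-0.001,0.005,0,0,0],[0.05,0,0,0.004,0,0,0],[0.05,0,0,0,0,0,0],[0.03,0,0,0,0,0,0],[0.015,0,0,0,0,0,0],[0,0,0,0,0,0,0],[0,0,0,0,0,0,0],[0,0,0,0,0,0,0],[0,0,0,0,0,0,0],[0,0,0,0,0,0,0],[0,0,0,0,0,0,0]]' 20;python3 -c "
from h import *
go(.483,-.0612,.09,83.5)"
```

```text
time: 35.25
position: [0.5337, 0.4233, 0.0036]
tool_rot: [2.106, 2.331, 0.0]
ft_force: [0.5, -0.3, -0.2]
grip_width: 0.077
grip_force: 20.0
pos [0.5337 0.4233 0.0036] yaw 5.8 tilt z [ 0.  0. -1.] j7 -0.48 t 35.2 w 6.7mm f 20.0
shift tool mm [-476.8  -99.5  -86.4] turn z deg -77.7
```

```bash
python3 -m handwheel '[[0,0,0,-0.02,0,0,0],[0,0,0,-0.03,0,0,0],[0,0,0,-0.03,0,0,-9.7],[0,0,0,0,0,0,-9.7],[0,0,0,0,0,0,-9.7],[0,0,0,0,0,0,-9.7],[0,0,0,0,0,0,-9.7],[0,0,0,0,0,0,-9.7],[0,0,0,0,0,0,-9.7],[0,0,0,0,0,0,-9.8],[0,0,0,0,0,0,0]]';python3 -c "
from h import *
go(.483,-.0612,.08,83.5)"
```

```text
time: 36.62
position: [0.5343, 0.4233, 0.0851]
tool_rot: [0.181, 3.135, 0.002]
ft_force: [-0.0, 1.0, -0.3]
grip_width: 0.077
grip_force: 20.0
pos [0.5343 0.4233 0.0851] yaw 83.4 tilt z [ 0.001  0.001 -1.   ] j7 0.76 t 36.6 w 6.7mm f 20.0
shift tool mm [  -4.9 -487.2    4.5] turn z deg -0.1
```

```bash
python3 -m handwheel '[[0,0,-0.0443,0,0,0,0],[0,0,-0.0443,0,0,0,0],[0,0,-0.0443,0,0,0,0],[0,0,-0.0443,0,0,0,0],[0,0,-0.0443,0,0,0,0],[0,0,-0.0443,0,0,0,0],[0,0,-0.0443,0,0,0,0],[0,0,-0.0443,0,0,0,0],[0,0,-0.0443,0,0,0,0],[0,0,-0.0443,0,0,0,0],[0,-0.005,-0.0443,0,0,0,0],[0,0,0,0,0,0,0]]';python3 -c "
from h import *
go(.483,-.0612,.0076,83.5)"
```

```text
time: 38.12
position: [0.4837, -0.0657, 0.0846]
tool_rot: [0.194, 3.134, -0.001]
ft_force: [-0.0, 0.2, 0.7]
grip_width: 0.074
grip_force: 20.0
pos [ 0.4837 -0.0657  0.0846] yaw 82.9 tilt z [ 0.002 -0.001 -1.   ] j7 1.56 t 38.1 w 6.4mm f 20.0
shift tool mm [ 1.4  4.4 77. ] turn z deg -0.6
```

```bash
python3 -m handwheel '[[0,0.001,0.003,0.02,0,0,0],[0,0,0,0.02,0,0,0],[0,0,0,0.015,0,0,0],[0,0,0,0.01,0,0,0],[0,0,0,0,0,0,0],[0,0,0,0,0,0,0]]';python3 -c "
from h import *
go(.483,-.0612,.0076,83.5)"
```

```text
time: 38.88
position: [0.4835, -0.0583, 0.0191]
tool_rot: [0.178, 3.136, 0.0]
ft_force: [0.6, -0.2, 0.7]
grip_width: 0.081
grip_force: 20.0
pos [ 0.4835 -0.0583  0.0191] yaw 83.5 tilt z [ 0.001  0.    -1.   ] j7 1.59 t 38.9 w 7.1mm f 20.0
shift tool mm [ 0.2 -2.9 11.5] turn z deg -0.0
```

```bash
python3 -m handwheel '[[0,0,-0.003,0.005,0,0,0],[0,0,0,0.004,0,0,0],[0,0,0,0.0015,0,0,0],[0,0,0,0,0,0,0],[0.01,0,0,0,0,0,0],[0.018,0,0,0,0,0,0],[0.018,0,0,0,0,0,0],[0.018,0,0,0,0,0,0]]';python3 -c "
from h import *
go(.483,-.0612,.0076,83.5)"; python3 -m handwheel '[[0.018,0,0,-0.020,0,0,0],[0.018,0,0,-0.030,0,0,0],[0.018,0,0,-0.040,0,0,0],[0.018,0,0,-0.050,0,0,0],[0.018,0,0.05,-0.03,0,0,0],[0.018,0,0.06,0,0,0,0],[0.018,0,0.06,0,0,0,0],[0.018,0,0.06,0,0,0,0],[0.018,0,0.06,0,0,0,0],[0.018,0,0.06,0,0,0,0],[0.018,0,0.05,0,0,0,0],[0.018,0,0,0,0,0,0]]'
python3 - <<'E'
from h import *
go(.25,.6,.2)
im,d=ctrl.get_image('top'); cv2.imwrite('pics/t3.png',cv2.resize(im[110:310,180:450],None,fx=2.8,fy=2.8,interpolation=cv2.INTER_CUBIC)); np.save("d3.npy",d); cv2.imwrite("t3full.png",im)
im,d=ctrl.get_image('scene'); cv2.imwrite('pics/s3.png',im)
E
```

```text
time: 39.88
position: [0.4827, -0.0613, 0.0081]
tool_rot: [0.178, 3.136, 0.0]
ft_force: [0.1, -0.7, -0.8]
grip_width: 0.205
grip_force: 0.0
pos [ 0.4827 -0.0613  0.0081] yaw 83.5 tilt z [ 0.  0. -1.] j7 1.60 t 39.9 w 17.8mm f 0.0
shift tool mm [-0.3  0.2  0.5] turn z deg 0.0
time: 41.38
position: [0.5258, 0.3416, 0.1771]
tool_rot: [-0.166, -3.135, -0.003]
ft_force: [0.0, -0.1, 0.8]
grip_width: 0.206
grip_force: 0.0
pos [0.5258 0.3416 0.1771] yaw 83.9 tilt z [-0.002  0.002 -1.   ] j7 0.85 t 41.4 w 17.9mm f 0.0
shift tool mm [301.5 227.9 -21.9]
```

View pics/t3.png

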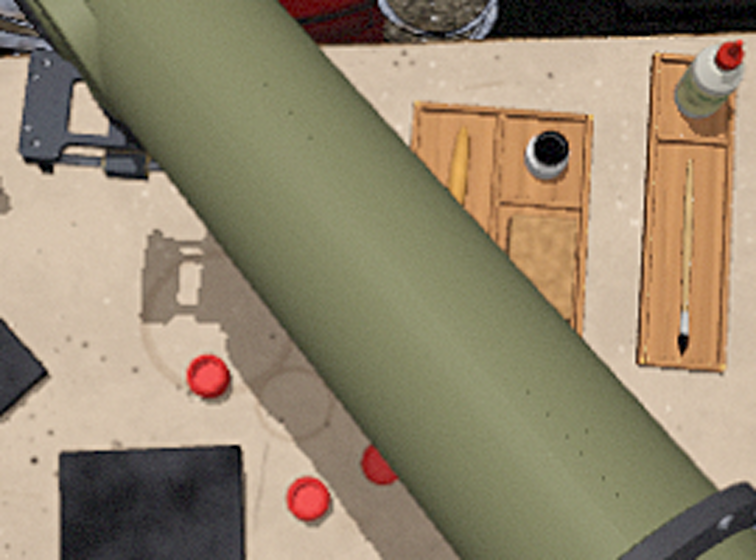

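View pics/s3.png

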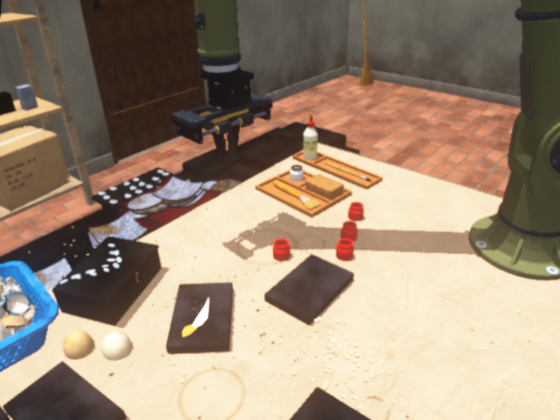

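Everything is in its bay: bottle at (710,80), pot (547,155), block (545,265), flat-brush handle (460,165), round brush (687,260) in the top crop. I'll move the arm clear and check the numbers.

```bash
python3 -m handwheel '[[0.018,0.04,0.03,0,0,0,0],[0.018,0.04,0.03,0,0,0,0],[0.018,0.04,0.03,0,0,0,0],[0.018,0.04,0.03,0,0,0,0],[0.018,0.04,0.03,0,0,0,0],[0.018,0.04,0.03,0,0,0,0],[0.018,0.04,0.03,0,0,0,0],[0.018,0,0,0,0,0,0]]'>/dev/null
python3 - <<'E'
from h import *
im,d=ctrl.get_image('top'); P=cloud("top",d)
cv2.imwrite('pics/t4.png',cv2.resize(im[115:265,310:460],None,fx=4,fy=4,interpolation=cv2.INTER_CUBIC))
a=np.radians(-6.5); ex=np.array([np.cos(a),np.sin(a)]); ey=np.array([-ex[1],ex[0]])
S=np.array([.5117,.0963]); L=np.array([.5187,-.0653])
q=P.reshape(-1,3)[d.ravel()>0]
def rep(n,c,x0,x1,y0,y1,z0,z1):
    t=np.c_[(q[:,:2]-c)@ex,(q[:,:2]-c)@ey,q[:,2]]
    k=t[(t[:,0]>x0)&(t[:,0]<x1)&(t[:,1]>y0)&(t[:,1]<y1)&(t[:,2]>z0)&(t[:,2]<z1)]
    r=cv2.minAreaRect((k[:,:2]*1000).astype(np.float32)); print(n,len(k),[np.round(v,1) for v in r],"z90 %.3f"%np.percentile(k[:,2],90))
rep("bottle",L,.04,.16,-.05,.05,.03,.09)
rep("round",L,-.128,.056,-.027,.027,.0085,.03)
rep("flat",S,-.092,.092,.008,.068,.011,.04)
rep("block",S,-.092,.014,-.069,-.003,.022,.05)
rep("pot",S,.024,.092,-.069,-.003,.02,.05)
E
```

```text
bottle 278 [array([95.4, -1.5]), array([41.5, 31.7]), np.float64(54.3)] z90 0.088
round 183 [array([-33.3,  -2.3]), array([176.8,  50.3]), np.float64(2.4)] z90 0.014
flat 423 [array([-0.3, 42.2]), array([159.9,  39.4]), np.float64(1.0)] z90 0.020
block 877 [array([-40.1, -36.8]), array([86. , 55.8]), np.float64(0.0)] z90 0.032
pot 188 [array([ 57.4, -37. ]), array([33.5, 33.5]), np.float64(3.8)] z90 0.038
```

View pics/t4.png

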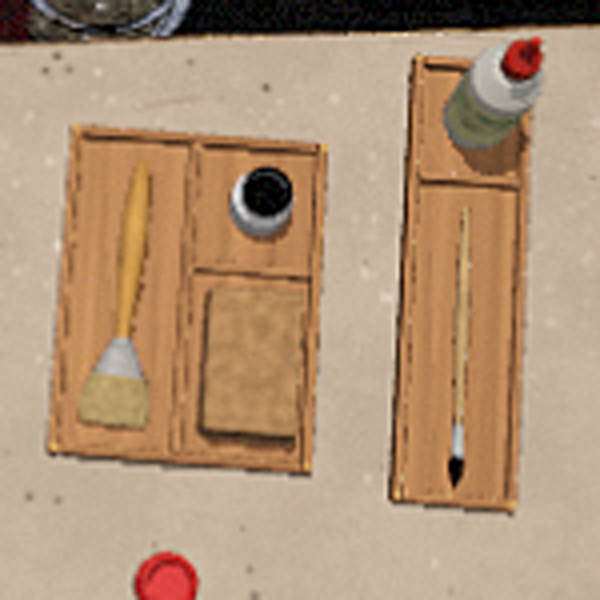

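All five things are within tolerance in their bays, upright and level. The round brush's mid-length is near (461,347), about 3 mm from the bay's middle, and the arm is clear.

```bash
python3 -c "
from bench import ctrl
print(ctrl.close_job())"
```

```text
the job is handed in; nothing more can be done
None
```

Both kits are in their trays and the job is handed in at about 42 s of robot time; by the last top picture all five things are within tolerance in their bays, with the bottle and pot upright, and neither panel was touched.

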